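# Put the microscope objectives away in their tray

### The arm

A 6-joint arm with a two-finger parallel gripper is mounted at the origin on the work surface. World frame = base frame: x ahead of the robot, y to its left, z up, the work surface at z = 0. Lengths are in m, angles in rad, forces in N, time in s.
With the tool pointing down it reaches from about 0.35 to 0.725 m from the base axis. Payload 4.3 kg.
Tool frame: the origin (TCP) lies at the very end of the fingers, on their centre line; the grasp point (between the pads) lies 19 mm behind it; z points along the fingers, y is the line along which they close (so a half turn about z gives the same grasp; the last joint's range is limited). The gripper opens to 85 mm and grips with 20 to 120 N. Pads are 22 mm wide; open, the fingers measure 114 mm over their backs; the gripper's body (76 mm by 85 mm) begins 54 mm behind the grasp point. The pads swing forward as they close: fully open they stand 13 mm farther back than shut.
Start: joints at [1.169, 0.377, 0.081, 1.274, 0, 1.46], TCP at [0.165, 0.551, 0.231] pointing down, gripper open.
Joint ranges: [-2.72, 2.72], [-0.84, 1.66], [-1.02, 1.22], [-1.77, 2.12], [-1.37, 1.28], [-3.14, 3.14]. Speed limits (rad/s): [2.57, 2.57, 3.14, 3.14, 3.14, 3.14].

### API

Orientations are given as a unit quaternion [x, y, z, w].
In Python, from cell import * gives the robot as it stands.
- The arm moves only by the tool arm_command, never from a script. Its arguments are lists of equal length, an entry for each row: "offset": the shift along the tool's x, y, z in mm, a list of three; "delta_rot": the turn, a rotation vector about the tool's x, y, z in rad, a list of three. In form: {"offset": [[x, y, z], ...], "delta_rot": [[wx, wy, wz], ...]}. A call has exactly 5 rows; each row shifts and turns the commanded pose from where the row before left it, along the tool's axes as they then stand; what a row does not reach is not made up. A row lasts 1/8 s, in which the tool goes at most 62.5 mm and 10.7 degrees, less where a joint would pass 70% of its speed; a pose out of reach is approached as far as the arm can. A call is refused whole if a number of a shift passes 62.5 or a number of a turn 0.188, either way. A call with a gripper value outside its range is refused whole. "grip" is the closure in counts, from 0 (fully open) to 255 (shut), set as the call begins (left out, the last holds). The fingers move at their own pace and stop on an object; "force" is the grip in N (left out, the last holds). Time passes only in rows, so rows that do not move let the fingers close, or fill a call up. It gives the time, the measured TCP pose, the force, the opening and the grip force at its end, in the units of the state.
- state(): the state, without advancing time (a new reading comes with each control period).
- grab_frame(name): name is "scene" or "top" or "wrist"; returns a dict with "pixels" (400x640x3 uint8, blue, green, red), "vertical_fov" (degrees; the focal length in pixels is half the picture's height over the tangent of half this angle, whatever the lens; pixels are square), "cx", "cy" (the principal point, pixels), "R" (3x3) and "t" (3): a world point X has camera coordinates R X + t. Camera axes: x right, y down, z forward; pixel columns grow to the right and rows downward; lengths in m; the calibration is good to about 2 mm. A picture is of the moment at which its call begins. There is no depth.
- sign_off(): hands the job in; it is judged then, once.
The state is a dict: "time": time; "joint_pos": joint angles; "dq": joint speeds; "effort": joint torques, N m; "eef_pos": TCP position; "eef_rot": TCP orientation; "contact_force": force on the tool from outside, world axes, zero at the start; "wrist_torque": the same for the moment, N m; "width": finger opening in m; "grip_force": force on a finger pad.
Only numpy, scipy, OpenCV 4.12 (cv2) and the standard library are available. Lean on these libraries where they do the work, as an engineer would, in place of code of your own. Each camera call takes 0.05 s, during which the arm holds its last target. There are 200 camera calls.

### The job

Put the four microscope objectives away in the grey tray: set each down gently, upright and centred on the pad of its own band's colour (red, yellow, green, blue). Leave the two look-alikes with the white and the black band standing where they are.

Things in the scene. Friction and masses are not known exactly. Their poses are not given: they have to be found in the camera images.
- lens_red_mid (a point): microscope objective with a red band, standing on its flat foot: steel barrel with a knurled foot, 32 mm in diameter, 40 mm tall, then a red band and sloping shoulder (33 mm wide, narrowing to 20 mm at 53 mm), then a 19 mm steel nose up to 60 mm; about 0.16 kg. Point at its centre, 30 mm above its foot; z up along the barrel
- lens_yellow_mid (a point): microscope objective with a yellow band, standing on its flat foot: steel barrel with a knurled foot, 32 mm in diameter, 40 mm tall, then a yellow band and sloping shoulder (33 mm wide, narrowing to 20 mm at 53 mm), then a 19 mm steel nose up to 60 mm; about 0.16 kg. Point at its centre, 30 mm above its foot; z up along the barrel
- lens_green_mid (a point): microscope objective with a green band, standing on its flat foot: steel barrel with a knurled foot, 32 mm in diameter, 40 mm tall, then a green band and sloping shoulder (33 mm wide, narrowing to 20 mm at 53 mm), then a 19 mm steel nose up to 60 mm; about 0.16 kg. Point at its centre, 30 mm above its foot; z up along the barrel
- lens_blue_mid (a point): microscope objective with a blue band, standing on its flat foot: steel barrel with a knurled foot, 32 mm in diameter, 40 mm tall, then a blue band and sloping shoulder (33 mm wide, narrowing to 20 mm at 53 mm), then a 19 mm steel nose up to 60 mm; about 0.16 kg. Point at its centre, 30 mm above its foot; z up along the barrel
- pad_red: red round pad, 48 mm wide, 3 mm thick, in the middle of one compartment of the fixed grey tray; origin: centre of its underside; its top is 3 mm higher, 8 mm above the table; x, y lie along the tray's walls. Tray: 156 mm square, 2 x 2 open compartments, pad centres 75 mm apart; 5 mm walls and dividers, centred about 37 mm from the pad's centre, rise 8 mm above the pad's top
- pad_yellow: yellow round pad, 48 mm wide, 3 mm thick, in the middle of one compartment of the fixed grey tray; origin: centre of its underside; its top is 3 mm higher, 8 mm above the table; x, y lie along the tray's walls. Tray: 156 mm square, 2 x 2 open compartments, pad centres 75 mm apart; 5 mm walls and dividers, centred about 37 mm from the pad's centre, rise 8 mm above the pad's top
- pad_green: green round pad, 48 mm wide, 3 mm thick, in the middle of one compartment of the fixed grey tray; origin: centre of its underside; its top is 3 mm higher, 8 mm above the table; x, y lie along the tray's walls. Tray: 156 mm square, 2 x 2 open compartments, pad centres 75 mm apart; 5 mm walls and dividers, centred about 37 mm from the pad's centre, rise 8 mm above the pad's top
- pad_blue: blue round pad, 48 mm wide, 3 mm thick, in the middle of one compartment of the fixed grey tray; origin: centre of its underside; its top is 3 mm higher, 8 mm above the table; x, y lie along the tray's walls. Tray: 156 mm square, 2 x 2 open compartments, pad centres 75 mm apart; 5 mm walls and dividers, centred about 37 mm from the pad's centre, rise 8 mm above the pad's top
- other_white_mid (a point): look-alike with a white band (not an objective of this set); there is no white pad; stays where it is; standing on its flat foot: steel barrel with a knurled foot, 32 mm in diameter, 40 mm tall, then a white band and sloping shoulder (33 mm wide, narrowing to 20 mm at 53 mm), then a 19 mm steel nose up to 60 mm; about 0.16 kg. Point at its centre, 30 mm above its foot; z up along the barrel
- other_black_mid (a point): look-alike with a black band (an adapter, not an objective of this set); there is no black pad; stays where it is; standing on its flat foot: steel barrel with a knurled foot, 32 mm in diameter, 40 mm tall, then a black band and sloping shoulder (33 mm wide, narrowing to 20 mm at 53 mm), then a 19 mm steel nose up to 60 mm; about 0.16 kg. Point at its centre, 30 mm above its foot; z up along the barrel
Not all that is in view belongs to the job. Leave any brown look-alike of the part that bears lens_yellow_mid alone.

How it is judged:
At the end, for the whole second after the job is handed in: Each of the four objectives stands at rest and upright (within 0.12 rad) on the pad of its colour, its centre within 14 mm of the pad's centre horizontally; the white and black look-alikes are still upright and within 20 mm of where they were (horizontal distance between lens_red_mid and pad_red below 0.014 m and z of lens_red_mid in the frame of pad_red between 0.029 and 0.037 m and angle between each of lens_red_mid, lens_yellow_mid, lens_green_mid, lens_blue_mid, other_white_mid, other_black_mid's own z axis and vertical below 0.12 rad and linear speed of each of lens_red, lens_yellow, lens_green, lens_blue below 0.02 m/s and horizontal distance between lens_yellow_mid and pad_yellow below 0.014 m and z of lens_yellow_mid in the frame of pad_yellow between 0.029 and 0.037 m and horizontal distance between lens_green_mid and pad_green below 0.014 m and z of lens_green_mid in the frame of pad_green between 0.029 and 0.037 m and horizontal distance between lens_blue_mid and pad_blue below 0.014 m and z of lens_blue_mid in the frame of pad_blue between 0.029 and 0.037 m and distance of each of other_white_mid, other_black_mid from where it was at the start of the episode below 0.02 m); the robot touches nothing.
It fails at once if the white-banded look-alike is moved more than 20 mm or knocked over (distance of other_white_mid from where it was at the start of the episode above 0.02 m or angle between other_white_mid's own z axis and vertical above 0.4 rad).
It fails at once if the black-banded look-alike is moved more than 20 mm or knocked over (distance of other_black_mid from where it was at the start of the episode above 0.02 m or angle between other_black_mid's own z axis and vertical above 0.4 rad).
It fails at once if an objective is banged or pressed hard onto its pad (over 60 N) (contact force between lens_red and pad_red above 60 N or contact force between lens_yellow and pad_yellow above 60 N or contact force between lens_green and pad_green above 60 N or contact force between lens_blue and pad_blue above 60 N).
It fails at once if an objective falls or is knocked flying: moving faster than 0.6 m/s while not gripped (a drop of about 20 mm) ((linear speed of lens_red above 0.6 m/s and contact force between lens_red and the fingers below 0.1 N) or (linear speed of lens_yellow above 0.6 m/s and contact force between lens_yellow and the fingers below 0.1 N) or (linear speed of lens_green above 0.6 m/s and contact force between lens_green and the fingers below 0.1 N) or (linear speed of lens_blue above 0.6 m/s and contact force between lens_blue and the fingers below 0.1 N)).
It also fails if it takes over 109 s, if anything falls off the work surface, if the arm or the gripper's body presses on something with over 40 N, if the wrist force passes 120 N, or if a joint passes its speed limit or range.

## Working session

There is one attempt and no reset: what is moved stays moved. The work goes in short steps, Python scripts to look and compute and a tool call to move; the robot and the scene stay as the last step left them, time stands still between calls to the robot, and variables do not carry over. Pictures are saved under pics/ and viewed, at most 14 in all, crops included, and the job is handed in when it is done.

Besides the shell and the picture viewer there is one more tool, called after "Emit:" in YAML: its name, and indented under it one key for each argument. arm_command: Moves the arm, as the interface text tells. Its arguments: {"type":"object","properties":{"offset":{"type":"array","items":{"type":"array","items":{"type":"number"}}},"delta_rot":{"type":"array","items":{"type":"array","items":{"type":"number"}}},"grip":{"type":"number"},"force":{"type":"number"}},"required":["offset","delta_rot"]}

```bash
mkdir -p pics; cat > h.py <<'E'
from cell import *
import numpy as np, cv2
from scipy.spatial.transform import Rotation as Ro
def ray(f,u,v,z):
    h=f["pixels"].shape[0]; fl=h/2/np.tan(np.radians(f["vertical_fov"])/2)
    R=np.array(f["R"]);t=np.array(f["t"]);c=-R.T@t
    d=R.T@np.array([(u-f["cx"])/fl,(v-f["cy"])/fl,1]); return c+d*(z-c[2])/d[2]
def proj(f,X):
    h=f["pixels"].shape[0]; fl=h/2/np.tan(np.radians(f["vertical_fov"])/2)
    p=np.array(f["R"])@np.array(X)+np.array(f["t"]); return fl*p[0]/p[2]+f["cx"],fl*p[1]/p[2]+f["cy"]
E
python3 - <<'E'
from h import *
for n in ["scene","top","wrist"]:
    f=grab_frame(n); cv2.imwrite(f"pics/{n}0.png",f["pixels"]); R=np.array(f["R"]);print(n,f["vertical_fov"],f["cx"],f["cy"],-R.T@np.array(f["t"]),R.round(3).tolist())
s=state();print({k:s[k] for k in("time","eef_pos","eef_rot","width")})
E
```

```text
scene 55.827941724403146 322.61787810795033 197.12041391340372 [ 1.1782231  -0.22827819  0.54102606] [[0.315, 0.949, 0.019], [0.575, -0.175, -0.799], [-0.755, 0.263, -0.6]]
top 47.318114633060915 317.3265096305921 195.61743465548136 [ 0.3720532  -0.01129096  1.10279658] [[0.005, -1.0, -0.001], [-0.988, -0.005, -0.155], [0.155, 0.002, -0.988]]
wrist 64.12315969470127 320.67289604571084 199.91543108826366 [0.09879218 0.5707583  0.37180097] [[0.288, 0.958, -0.002], [0.921, -0.276, 0.274], [0.261, -0.081, -0.962]]
{'time': 0.15, 'eef_pos': array([0.16522009, 0.55025871, 0.23058645]), 'eef_rot': array([ 1.45390688e-01,  9.89374027e-01, -7.36741383e-04, -1.99185583e-04]), 'width': 0.08496911755531346}
```

View pics/top0.png

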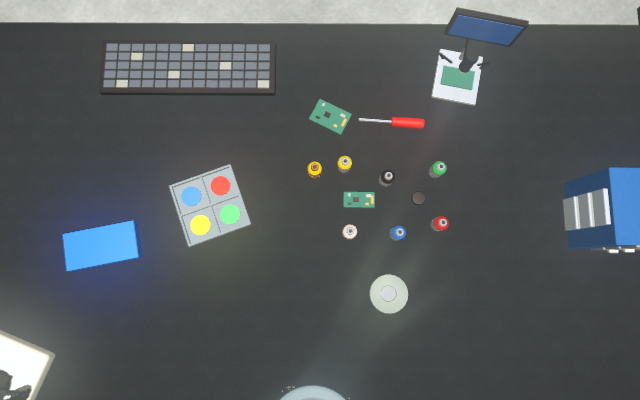

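View pics/scene0.png

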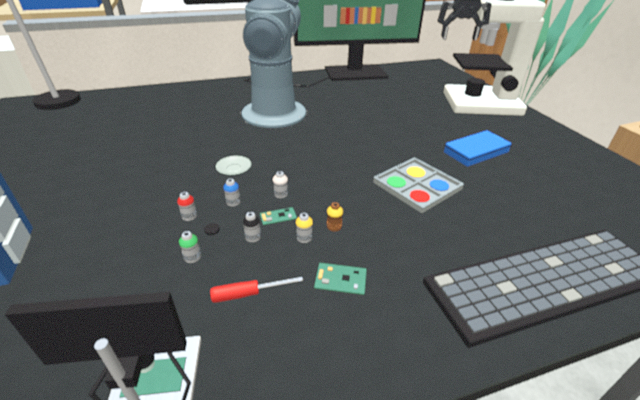

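The top view shows the tray at (210,205), with pads blue (191,196), red (220,186), yellow (200,225) and green (230,214). The objectives are at green (439,168), red (440,223), blue (398,232), white (350,231), black (388,177) and yellow (344,163). The scene view shows the object at top (315,169) / scene (335,215) has an amber-brown body.

These could be mistaken for the yellow objective: the amber-brown look-alike at top (315,169), and the yellow pad at (200,225). I choose (344,163), which has a steel barrel, and will check it in one close crop.

```bash
python3 - <<'E'
from h import *
f=grab_frame("top");im=f["pixels"];g=grab_frame("scene")
cv2.imwrite("pics/c1.png",np.vstack([cv2.resize(im[145:245,295:460],None,fx=4,fy=4,interpolation=2)[:,:640],cv2.resize(g["pixels"][165:245,230:360],(640,200*1),interpolation=2)]))
def blobs(p):
    h=cv2.cvtColor(p,cv2.COLOR_BGR2HSV);o=[]
    for n,a,b in [("red",0,6),("red",172,179),("org/yel",12,32),("green",45,80),("blue",98,118)]:
        m=cv2.inRange(h,(a,130,70),(b,255,255))
        k,_,st,c=cv2.connectedComponentsWithStats(m)
        for i in range(1,k):
            if 25<st[i,4]<900:o.append((n,c[i],st[i]))
    return o
for n,c,s in blobs(im):
    if 150<c[0]<460 and 140<c[1]<260:print("top",n,c.round(1),s[2:],ray(f,*c,.008 if s[4]>200 else .047).round(4))
for n,c,s in blobs(g["pixels"]):
    if 150<c[0]<480 and 150<c[1]<270:print("scn",n,c.round(1),s[2:],ray(g,*c,.008 if s[4]>250 else .047).round(4))
E
```

```text
top red [220.  185.3] [ 19  19 282] [0.5683 0.2285 0.008 ]
top red [440.2 222.7] [ 15  14 109] [ 0.4757 -0.2943  0.047 ]
top org/yel [344.4 162.7] [ 14  14 106] [ 0.617  -0.0727  0.047 ]
top org/yel [314.3 169.1] [ 14  17 168] [ 0.6012 -0.0014  0.047 ]
top org/yel [200.1 224.7] [ 19  20 290] [0.4719 0.2727 0.008 ]
top green [438.4 168.1] [14 13 77] [ 0.605  -0.2946  0.047 ]
top blue [190.  195.5] [ 18  19 244] [0.5428 0.3003 0.008 ]
top blue [398.2 232.3] [14 13 89] [ 0.4529 -0.1964  0.047 ]
scn red [419.4 195.8] [ 19  11 162] [0.6145 0.1938 0.047 ]
scn red [185.3 201.1] [ 17  11 107] [ 0.4851 -0.2961  0.047 ]
scn org/yel [415.5 171.9] [ 16   9 109] [0.5259 0.2342 0.047 ]
scn org/yel [334.3 216.7] [ 16  28 338] [0.5833 0.0067 0.008 ]
scn org/yel [304.1 222.7] [ 17  11 121] [ 0.6268 -0.0745  0.047 ]
scn green [396.  181.6] [17  9 91] [0.5496 0.1696 0.047 ]
scn green [188.1 241.9] [ 18  12 110] [ 0.6158 -0.296   0.047 ]
scn blue [439.  184.7] [ 19  11 148] [0.5898 0.2592 0.047 ]
scn blue [230.7 187.2] [16 10 90] [ 0.4617 -0.1977  0.047 ]
```

View pics/c1.png

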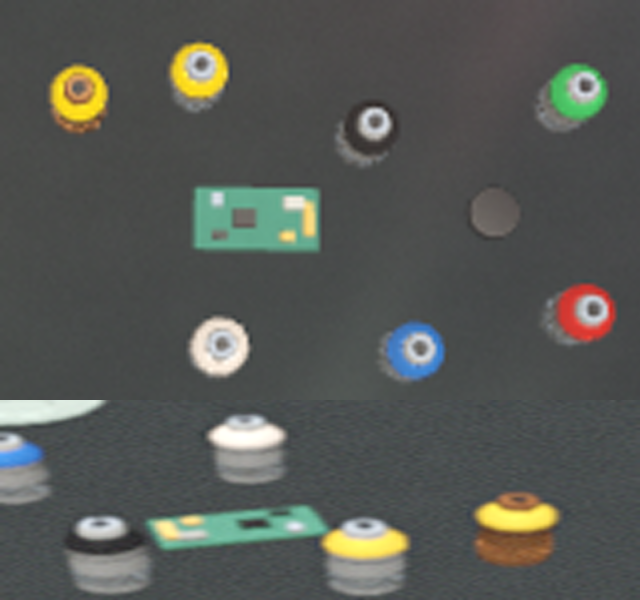

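The crop confirms it: the yellow objective with the steel barrel is at top (344,163), and the brown-bodied one on its left is the look-alike to leave. I'll turn the tool so y lies along the tray's axis (about 20° in world), then move above the lenses to measure them with the wrist camera.

Emit:
arm_command:
  offset:
    - [0,0,0]
    - [0,0,0]
    - [0,0,0]
    - [0,0,0]
    - [0,0,0]
  delta_rot:
    - [0,0,0.186]
    - [0,0,0.186]
    - [0,0,0.186]
    - [0,0,0.186]
    - [0,0,0.186]
  grip: 0
  force: 40

```text
time: 0.88
eef_pos: [0.1654, 0.5506, 0.2312]
eef_rot: [0.576, 0.817, -0.0, 0.0]
contact_force: [0.7, 0.1, 0.3]
width: 0.0851
grip_force: 0.0
```

Emit:
arm_command:
  offset:
    - [-55,7,0]
    - [-55,7,0]
    - [-55,7,0]
    - [-55,7,0]
    - [-55,7,0]
  delta_rot:
    - [0,0,0]
    - [0,0,0]
    - [0,0,0]
    - [0,0,0]
    - [0,0,0]

```text
time: 1.5
eef_pos: [0.2929, 0.3027, 0.2314]
eef_rot: [0.573, 0.819, 0.0, 0.0]
contact_force: [0.2, 0.4, 0.5]
width: 0.0857
grip_force: 0.0
```

Emit:
arm_command:
  offset:
    - [-55,7,0]
    - [-55,7,0]
    - [-55,7,0]
    - [-55,7,0]
    - [-55,7,0]
  delta_rot:
    - [0,0,0]
    - [0,0,0]
    - [0,0,0]
    - [0,0,0]
    - [0,0,0]

```text
time: 2.12
eef_pos: [0.4199, 0.0561, 0.2315]
eef_rot: [0.574, 0.819, 0.0, 0.0]
contact_force: [0.2, 0.6, 0.4]
width: 0.0854
grip_force: 0.0
```

Emit:
arm_command:
  offset:
    - [-55,7,0]
    - [-55,7,0]
    - [-55,7,0]
    - [-55,7,0]
    - [0,0,0]
  delta_rot:
    - [0,0,0]
    - [0,0,0]
    - [0,0,0]
    - [0,0,0]
    - [0,0,0]

```text
time: 2.75
eef_pos: [0.5221, -0.1427, 0.2305]
eef_rot: [0.575, 0.818, -0.0, 0.0]
contact_force: [-0.6, 1.7, 0.6]
width: 0.0854
grip_force: 0.0
```

```bash
cat >> h.py <<'E'
def blobs(p,lo=130):
    h=cv2.cvtColor(p,cv2.COLOR_BGR2HSV);h[...,0]=np.where(h[...,0]>171,0,h[...,0]);o=[]
    for n,a,b in [("red",0,8),("yel",15,34),("green",45,82),("blue",98,118)]:
        m=cv2.inRange(h,(a,lo,70),(b,255,255))
        for c in cv2.findContours(m,cv2.RETR_EXTERNAL,cv2.CHAIN_APPROX_NONE)[0]:
            if cv2.contourArea(c)>150:
                M=cv2.moments(cv2.convexHull(c));o.append((n,np.array([M["m10"],M["m01"]])/M["m00"],cv2.boundingRect(c)[2:],cv2.contourArea(c)))
    return o
E
python3 - <<'E'
from h import *
f=grab_frame("wrist");cv2.imwrite("pics/w1.png",f["pixels"]);s=state();print(s["time"],s["eef_pos"],s["eef_rot"],s["joint_pos"])
for n,c,b,a in blobs(f["pixels"]):print(n,c.round(1),b,a,ray(f,*c,.045).round(4))
E
```

```text
2.8 [ 0.5210363  -0.14064455  0.23064248] [ 5.74677164e-01  8.18380061e-01  5.95403582e-05 -4.78019606e-04] [-3.81404052e-01  3.05722050e-01 -2.31531131e-02  1.24282461e+00
  3.34628273e-04  8.43015183e-01]
red [238.8 285.8] (29, 27) 351.5 [ 0.476  -0.2937  0.045 ]
red [463.6 268. ] (22, 22) 222.5 [ 0.7097 -0.1857  0.045 ]
yel [432.5 145.4] (36, 35) 897.0 [ 0.6175 -0.0723  0.045 ]
yel [450.2  69.8] (39, 40) 1120.5 [ 0.6027 -0.0017  0.045 ]
green [343.4 318.6] (28, 24) 304.0 [ 0.6053 -0.2941  0.045 ]
blue [242.8 203. ] (32, 31) 736.5 [ 0.453  -0.1962  0.045 ]
```

View pics/w1.png

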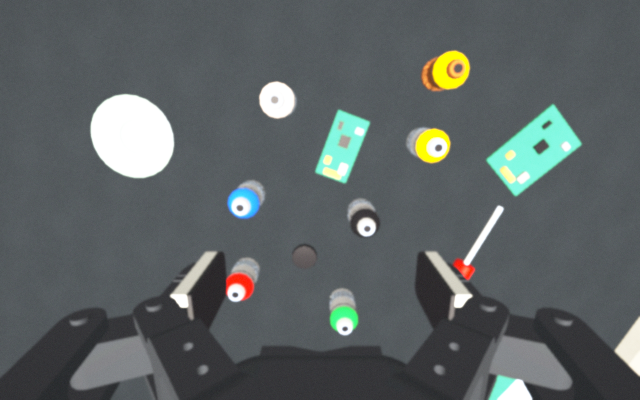

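The wrist view at (432,145) yellow, (239,286) red, (343,319) green and (243,203) blue agrees with the top view to 1 mm. I'll grasp yellow now.

Emit:
arm_command:
  offset:
    - [16,57,20]
    - [15.4,56.7,20]
    - [0,0,40]
    - [0,0,40]
    - [0,0,40]
  delta_rot:
    - [0,0,0]
    - [0,0,0]
    - [0,0,0]
    - [0,0,0]
    - [0,0,0]

```text
time: 3.42
eef_pos: [0.6161, -0.069, 0.0704]
eef_rot: [0.573, 0.82, 0.0, -0.0]
contact_force: [0.6, 0.2, -0.6]
width: 0.0852
grip_force: 0.0
```

Emit:
arm_command:
  offset:
    - [0,0,20]
    - [0,0,20]
    - [0,0,12]
    - [0,0,10]
    - [0,0,0]
  delta_rot:
    - [0,0,0]
    - [0,0,0]
    - [0,0,0]
    - [0,0,0]
    - [0,0,0]

```text
time: 4.05
eef_pos: [0.6164, -0.0705, 0.0089]
eef_rot: [0.573, 0.819, -0.0, -0.0]
contact_force: [0.4, 0.7, 0.5]
width: 0.0855
grip_force: 0.0
```

Emit:
arm_command:
  offset:
    - [0,0,0]
    - [0,0,0]
    - [0,0,0]
    - [0,0,0]
    - [0,0,0]
  delta_rot:
    - [0,0,0]
    - [0,0,0]
    - [0,0,0]
    - [0,0,0]
    - [0,0,0]
  grip: 255
  force: 40

```text
time: 4.68
eef_pos: [0.6175, -0.0711, 0.01]
eef_rot: [0.574, 0.819, 0.0, 0.001]
contact_force: [-0.1, 0.2, 4.8]
width: 0.0311
grip_force: 39.7
```

Emit:
arm_command:
  offset:
    - [0,0,0]
    - [0,0,0]
    - [0,0,0]
    - [0,0,0]
    - [0,0,0]
  delta_rot:
    - [0,0,0]
    - [0,0,0]
    - [0,0,0]
    - [0,0,0]
    - [0,0,0]

```text
time: 5.3
eef_pos: [0.6175, -0.0711, 0.0099]
eef_rot: [0.574, 0.819, 0.0, 0.001]
contact_force: [-0.6, 0.6, 5.6]
width: 0.0312
grip_force: 39.7
```

```bash
python3 - <<'E'
from h import *
f=grab_frame("wrist");cv2.imwrite("pics/w2.png",f["pixels"]);s=state();print(s["time"],s["eef_pos"],s["width"],s["grip_force"])
E
```

```text
5.35 [ 0.61749865 -0.07109117  0.00994488] 0.031164881953232085 39.74466025829315
```

View pics/w2.png

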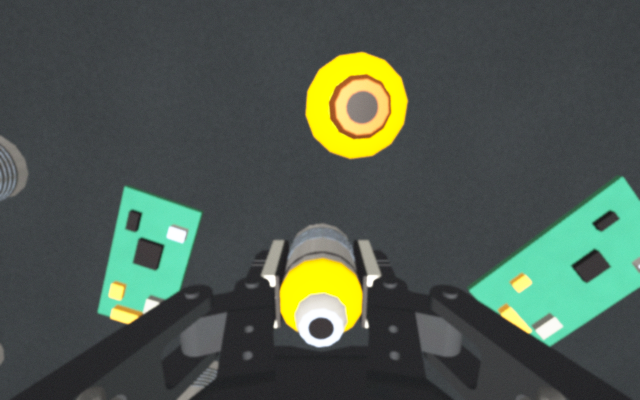

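Emit:
arm_command:
  offset:
    - [0,0,-10]
    - [0,0,-20]
    - [0,0,-25]
    - [0,0,-30]
    - [0,0,-25]
  delta_rot:
    - [0,0,0]
    - [0,0,0]
    - [0,0,0]
    - [0,0,0]
    - [0,0,0]

```text
time: 5.98
eef_pos: [0.6165, -0.0709, 0.1202]
eef_rot: [0.574, 0.819, -0.0, -0.0]
contact_force: [0.5, -0.2, -1.7]
width: 0.0314
grip_force: 39.7
```

Emit:
arm_command:
  offset:
    - [20,-2,0]
    - [40,-2,0]
    - [45,-2,0]
    - [45,-2,0]
    - [45,-2,0]
  delta_rot:
    - [0,0,0]
    - [0,0,0]
    - [0,0,0]
    - [0,0,0]
    - [0,0,0]

```text
time: 6.6
eef_pos: [0.5377, 0.111, 0.1174]
eef_rot: [0.573, 0.819, -0.001, -0.002]
contact_force: [-0.4, 0.4, -2.1]
width: 0.0308
grip_force: 39.8
```

Emit:
arm_command:
  offset:
    - [45,-2,0]
    - [45,-2,0]
    - [45,-2,0]
    - [30,-2,0]
    - [13,-2,0]
  delta_rot:
    - [0,0,0]
    - [0,0,0]
    - [0,0,0]
    - [0,0,0]
    - [0,0,0]

```text
time: 7.22
eef_pos: [0.4676, 0.274, 0.1177]
eef_rot: [0.572, 0.82, -0.001, -0.001]
contact_force: [-0.9, -0.7, -2.2]
width: 0.0311
grip_force: 39.8
```

```bash
python3 - <<'E'
from h import *
f=grab_frame("wrist");cv2.imwrite("pics/w3.png",f["pixels"]);s=state();print(s["time"],s["eef_pos"],s["eef_rot"],s["width"],s["grip_force"],s["contact_force"])
for n,c,b,a in blobs(f["pixels"]):print(n,c.round(1),b,a,ray(f,*c,.008).round(4))
g=grab_frame("top")
for n,c,b,a in blobs(g["pixels"],100):
    if c[0]<300: print(n,c.round(1),b,a,ray(g,*c,.008).round(4))
E
```

```text
7.275 [0.4674196 0.2745424 0.1179566] [ 0.57231882  0.82002946 -0.00095439 -0.00139323] 0.031123625343875246 39.76706564426422 [-1.0573917   1.66621517 -1.44293778]
red [414.6 274.9] (47, 41) 1280.0 [0.5686 0.2366 0.008 ]
yel [320.7 296.4] (84, 74) 3302.0 [0.4988 0.1879 0.008 ]
yel [325.  198.9] (57, 55) 2383.5 [0.4709 0.2742 0.008 ]
blue [391.9   3.4] (59, 10) 266.0 [0.4654 0.4226 0.008 ]
red [219.9 185.2] (19, 19) 267.5 [0.5686 0.2287 0.008 ]
yel [200.6 224.7] (18, 20) 241.0 [0.4717 0.2713 0.008 ]
green [229.9 213.9] (19, 19) 259.0 [0.4982 0.202  0.008 ]
blue [135.6 245.9] (15, 24) 208.0 [0.4202 0.4244 0.008 ]
blue [190.5 195.7] (20, 20) 271.5 [0.5422 0.2992 0.008 ]
```

View pics/w3.png

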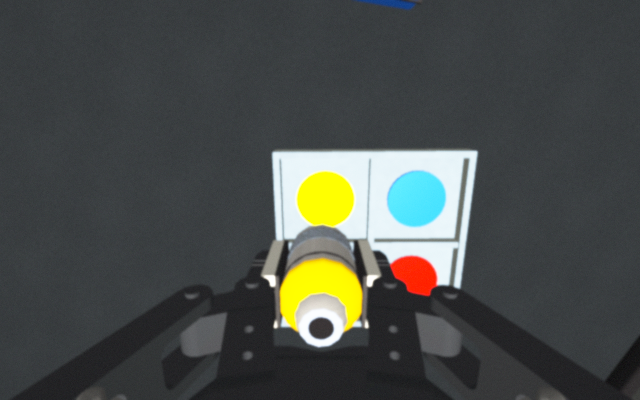

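The tray is aligned with the tool: yellow pad (325,199), blue (416,198), red (412,278). The pads match the top-view model to about 1.5 mm. I'll lower the yellow lens.

Emit:
arm_command:
  offset:
    - [-2.3,3.5,25]
    - [0,0,30]
    - [0,0,20]
    - [0,0,10]
    - [0,0,4]
  delta_rot:
    - [0,0,0]
    - [0,0,0]
    - [0,0,0]
    - [0,0,0]
    - [0,0,0]

```text
time: 7.95
eef_pos: [0.4746, 0.271, 0.0298]
eef_rot: [0.574, 0.819, -0.0, -0.0]
contact_force: [0.5, 1.1, -0.5]
width: 0.0308
grip_force: 39.8
```

Emit:
arm_command:
  offset:
    - [0,0,3]
    - [0,0,3]
    - [0,0,2]
    - [0,0,1]
    - [0,0,0]
  delta_rot:
    - [0,0,0]
    - [0,0,0]
    - [0,0,0]
    - [0,0,0]
    - [0,0,0]

```text
time: 8.57
eef_pos: [0.4746, 0.2718, 0.0214]
eef_rot: [0.574, 0.819, 0.0, -0.0]
contact_force: [-0.2, -0.6, -1.7]
width: 0.0304
grip_force: 39.8
```

Emit:
arm_command:
  offset:
    - [2.4,-2.3,0]
    - [0,0,0]
    - [0,0,2]
    - [0,0,1]
    - [0,0,0]
  delta_rot:
    - [0,0,0]
    - [0,0,0]
    - [0,0,0]
    - [0,0,0]
    - [0,0,0]

```text
time: 9.2
eef_pos: [0.4715, 0.2731, 0.0181]
eef_rot: [0.574, 0.819, -0.0, -0.0]
contact_force: [-0.8, 0.5, -1.6]
width: 0.0306
grip_force: 39.8
```

Emit:
arm_command:
  offset:
    - [0,0,1]
    - [0,0,0]
    - [0,0,0]
    - [0,0,0]
    - [0,0,0]
  delta_rot:
    - [0,0,0]
    - [0,0,0]
    - [0,0,0]
    - [0,0,0]
    - [0,0,0]

```text
time: 9.82
eef_pos: [0.4717, 0.2732, 0.0179]
eef_rot: [0.574, 0.819, 0.0, 0.0]
contact_force: [-2.6, -0.9, 5.7]
width: 0.0308
grip_force: 40.5
```

Touched down at 5.7 N. Opening partway, lifting, and going to red.

Emit:
arm_command:
  offset:
    - [0,0,0]
    - [0,0,0]
    - [0,0,0]
    - [0,0,0]
    - [0,0,0]
  delta_rot:
    - [0,0,0]
    - [0,0,0]
    - [0,0,0]
    - [0,0,0]
    - [0,0,0]
  grip: 100

```text
time: 10.45
eef_pos: [0.4717, 0.2733, 0.0173]
eef_rot: [0.574, 0.819, 0.0, -0.0]
contact_force: [-0.9, 0.3, -0.6]
width: 0.0518
grip_force: 0.0
```

Emit:
arm_command:
  offset:
    - [0,0,-10]
    - [0,0,-20]
    - [0,0,-25]
    - [0,0,-30]
    - [0,0,-25]
  delta_rot:
    - [0,0,0]
    - [0,0,0]
    - [0,0,0]
    - [0,0,0]
    - [0,0,0]

```text
time: 11.08
eef_pos: [0.4721, 0.2734, 0.1293]
eef_rot: [0.574, 0.819, 0.001, 0.0]
contact_force: [0.3, 1.2, -0.0]
width: 0.0518
grip_force: 0.0
```

Emit:
arm_command:
  offset:
    - [-35,-12,0]
    - [-50,-18,0]
    - [-50,-18,0]
    - [-50,-18,0]
    - [-50,-18,0]
  delta_rot:
    - [0,0,0]
    - [0,0,0]
    - [0,0,0]
    - [0,0,0]
    - [0,0,0]
  grip: 0

```text
time: 11.7
eef_pos: [0.4733, 0.022, 0.1282]
eef_rot: [0.573, 0.819, 0.0, 0.001]
contact_force: [0.9, 0.2, -0.0]
width: 0.0852
grip_force: 0.0
```

Emit:
arm_command:
  offset:
    - [-50,-18,0]
    - [-50,-18,0]
    - [-50,-18,0]
    - [-50,-18,0]
    - [-50,-18,0]
  delta_rot:
    - [0,0,0]
    - [0,0,0]
    - [0,0,0]
    - [0,0,0]
    - [0,0,0]

```text
time: 12.32
eef_pos: [0.474, -0.2439, 0.1282]
eef_rot: [0.574, 0.819, 0.0, 0.001]
contact_force: [0.8, 0.1, 0.6]
width: 0.0854
grip_force: 0.0
```

Emit:
arm_command:
  offset:
    - [-35,-10,0]
    - [-15,-5,0]
    - [0,0,0]
    - [0,0,0]
    - [0,0,0]
  delta_rot:
    - [0,0,0]
    - [0,0,0]
    - [0,0,0]
    - [0,0,0]
    - [0,0,0]

```text
time: 12.95
eef_pos: [0.477, -0.2926, 0.1273]
eef_rot: [0.573, 0.82, 0.0, -0.0]
contact_force: [0.5, -0.3, 0.3]
width: 0.0855
grip_force: 0.0
```

```bash
python3 - <<'E'
from h import *
f=grab_frame("wrist");s=state();print(s["time"],s["eef_pos"],s["eef_rot"],s["width"])
for n,c,b,a in blobs(f["pixels"]):print(n,c.round(1),b,a,ray(f,*c,.045).round(4))
g=grab_frame("top")
for n,c,b,a in blobs(g["pixels"],100):
    if c[0]<300: print(n,c.round(1),b,a,ray(g,*c,.053 if n=="yel" else .008).round(4))
cv2.imwrite("pics/t2.png",cv2.resize(g["pixels"][140:270,150:460],None,fx=2.5,fy=2.5))
E
```

```text
13.0 [ 0.47703944 -0.29283198  0.1273365 ] [ 5.72942567e-01  8.19595473e-01  1.46545761e-04 -2.31685318e-04] 0.08544156712384379
red [317.3 210.9] (46, 45) 1516.0 [ 0.4755 -0.2956  0.045 ]
red [614.2 232.3] (62, 93) 2965.5 [ 0.6901 -0.235   0.045 ]
green [475.  263.5] (45, 41) 656.5 [ 0.6043 -0.2939  0.045 ]
blue [336.7  63.1] (52, 55) 2116.5 [ 0.453  -0.1966  0.045 ]
red [219.9 185.2] (19, 19) 267.5 [0.5686 0.2287 0.008 ]
yel [199.5 224.3] (20, 20) 294.0 [0.4685 0.2623 0.053 ]
green [229.9 213.9] (19, 19) 259.0 [0.4982 0.202  0.008 ]
blue [102.2 248.6] (81, 61) 3464.0 [0.4135 0.5038 0.008 ]
blue [190.5 195.7] (20, 20) 271.5 [0.5422 0.2992 0.008 ]
```

View pics/t2.png

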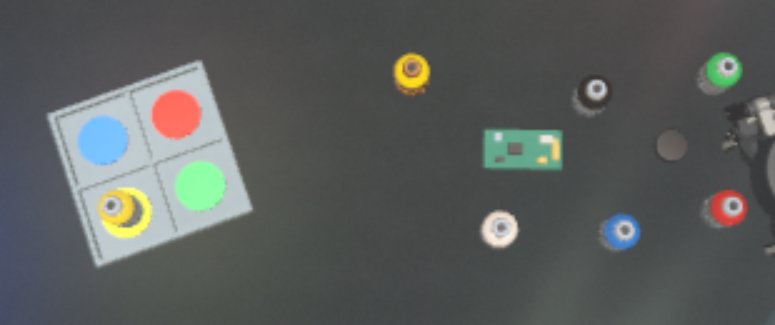

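Yellow stands on its pad (zoomed view, lens at (118,208), nose leaning outward only by perspective). Red is 2 mm off the tool; I'll grasp it.

Emit:
arm_command:
  offset:
    - [-1.5,-1.9,20]
    - [0,0,35]
    - [0,0,35]
    - [0,0,20]
    - [0,0,8]
  delta_rot:
    - [0,0,0]
    - [0,0,0]
    - [0,0,0]
    - [0,0,0]
    - [0,0,0]

```text
time: 13.68
eef_pos: [0.4749, -0.295, 0.008]
eef_rot: [0.573, 0.819, 0.0, -0.001]
contact_force: [-0.3, -0.3, -0.2]
width: 0.0851
grip_force: 0.0
```

Emit:
arm_command:
  offset:
    - [0,0,0]
    - [0,0,0]
    - [0,0,0]
    - [0,0,0]
    - [0,0,0]
  delta_rot:
    - [0,0,0]
    - [0,0,0]
    - [0,0,0]
    - [0,0,0]
    - [0,0,0]
  grip: 255

```text
time: 14.3
eef_pos: [0.4766, -0.2969, 0.0105]
eef_rot: [0.574, 0.819, -0.0, 0.001]
contact_force: [-0.3, 0.3, 6.7]
width: 0.0311
grip_force: 39.7
```

Emit:
arm_command:
  offset:
    - [0,0,0]
    - [0,0,0]
    - [0,0,-5]
    - [0,0,-10]
    - [0,0,-20]
  delta_rot:
    - [0,0,0]
    - [0,0,0]
    - [0,0,0]
    - [0,0,0]
    - [0,0,0]

```text
time: 14.92
eef_pos: [0.4748, -0.2954, 0.044]
eef_rot: [0.574, 0.819, 0.0, -0.001]
contact_force: [1.3, 0.5, -2.7]
width: 0.0309
grip_force: 39.8
```

Emit:
arm_command:
  offset:
    - [0,0,-25]
    - [0,0,-25]
    - [0,0,-25]
    - [0,0,0]
    - [0,0,0]
  delta_rot:
    - [0,0,0]
    - [0,0,0]
    - [0,0,0]
    - [0,0,0]
    - [0,0,0]

```text
time: 15.55
eef_pos: [0.4753, -0.2958, 0.1185]
eef_rot: [0.574, 0.819, 0.0, -0.001]
contact_force: [0.1, -0.2, -1.9]
width: 0.0306
grip_force: 39.8
```

Emit:
arm_command:
  offset:
    - [25,14,0]
    - [45,26,0]
    - [45,26,0]
    - [45,26,0]
    - [45,26,0]
  delta_rot:
    - [0,0,0]
    - [0,0,0]
    - [0,0,0]
    - [0,0,0]
    - [0,0,0]

```text
time: 16.18
eef_pos: [0.5155, -0.0613, 0.1177]
eef_rot: [0.574, 0.819, -0.0, -0.001]
contact_force: [0.3, -0.6, -1.6]
width: 0.0312
grip_force: 39.9
```

Emit:
arm_command:
  offset:
    - [45,26,0]
    - [45,26,0]
    - [45,26,0]
    - [45,26,0]
    - [45,26,0]
  delta_rot:
    - [0,0,0]
    - [0,0,0]
    - [0,0,0]
    - [0,0,0]
    - [0,0,0]

```text
time: 16.8
eef_pos: [0.5607, 0.1941, 0.1175]
eef_rot: [0.574, 0.819, -0.001, -0.001]
contact_force: [0.6, -0.3, -1.6]
width: 0.0314
grip_force: 39.9
```

Emit:
arm_command:
  offset:
    - [22,12,0]
    - [10,5.7,0]
    - [0,0,0]
    - [0,0,0]
    - [0,0,0]
  delta_rot:
    - [0,0,0]
    - [0,0,0]
    - [0,0,0]
    - [0,0,0]
    - [0,0,0]

```text
time: 17.42
eef_pos: [0.5674, 0.2276, 0.1193]
eef_rot: [0.574, 0.819, -0.0, -0.0]
contact_force: [-0.5, -0.3, -1.7]
width: 0.0308
grip_force: 39.9
```

```bash
python3 - <<'E'
from h import *
f=grab_frame("wrist");s=state();print(s["time"],s["eef_pos"],s["eef_rot"],s["width"],s["grip_force"])
for n,c,b,a in blobs(f["pixels"]):print(n,c.round(1),b,a,ray(f,*c,.008).round(4))
E
```

```text
17.475 [0.5674656  0.2277281  0.11939922] [ 5.74238473e-01  8.18688080e-01 -5.85653193e-05 -5.15367859e-06] 0.03063793692176585 39.94321525096893
red [320.6 291.2] (84, 74) 3247.5 [0.5971 0.1455 0.008 ]
red [321.7 194.5] (56, 54) 2322.5 [0.5674 0.2301 0.008 ]
yel [215.7 100.5] (79, 65) 3788.0 [0.467  0.2719 0.008 ]
green [231.2 195. ] (57, 55) 2351.5 [0.4978 0.2044 0.008 ]
```

Emit:
arm_command:
  offset:
    - [1.2,1,25]
    - [0,0,35]
    - [0,0,22]
    - [0,0,10]
    - [0,0,4]
  delta_rot:
    - [0,0,0]
    - [0,0,0]
    - [0,0,0]
    - [0,0,0]
    - [0,0,0]

```text
time: 18.1
eef_pos: [0.5681, 0.23, 0.0233]
eef_rot: [0.574, 0.819, 0.0, -0.0]
contact_force: [0.7, -0.2, -1.7]
width: 0.0311
grip_force: 40.0
```

Emit:
arm_command:
  offset:
    - [0,0,2]
    - [0,0,1]
    - [0,0,1]
    - [0,0,0]
    - [0,0,0]
  delta_rot:
    - [0,0,0]
    - [0,0,0]
    - [0,0,0]
    - [0,0,0]
    - [0,0,0]

```text
time: 18.73
eef_pos: [0.5681, 0.2303, 0.0194]
eef_rot: [0.574, 0.819, 0.0, 0.0]
contact_force: [1.1, 0.8, -2.0]
width: 0.0312
grip_force: 40.0
```

Emit:
arm_command:
  offset:
    - [0,0,1]
    - [0,0,1]
    - [0,0,0.5]
    - [0,0,0]
    - [0,0,0]
  delta_rot:
    - [0,0,0]
    - [0,0,0]
    - [0,0,0]
    - [0,0,0]
    - [0,0,0]

```text
time: 19.35
eef_pos: [0.5681, 0.2304, 0.0185]
eef_rot: [0.574, 0.819, 0.0, 0.0]
contact_force: [-2.9, -0.6, 8.7]
width: 0.0306
grip_force: 40.9
```

Emit:
arm_command:
  offset:
    - [0,0,0]
    - [0,0,0]
    - [0,0,0]
    - [0,0,0]
    - [0,0,0]
  delta_rot:
    - [0,0,0]
    - [0,0,0]
    - [0,0,0]
    - [0,0,0]
    - [0,0,0]
  grip: 100

```text
time: 19.98
eef_pos: [0.5679, 0.2303, 0.0167]
eef_rot: [0.574, 0.819, -0.0, -0.0]
contact_force: [0.2, 0.4, 0.5]
width: 0.0521
grip_force: 0.0
```

Emit:
arm_command:
  offset:
    - [0,0,-10]
    - [0,0,-20]
    - [0,0,-25]
    - [0,0,-30]
    - [0,0,-25]
  delta_rot:
    - [0,0,0]
    - [0,0,0]
    - [0,0,0]
    - [0,0,0]
    - [0,0,0]

```text
time: 20.6
eef_pos: [0.5684, 0.2304, 0.1289]
eef_rot: [0.574, 0.819, 0.001, 0.001]
contact_force: [-0.1, -0.3, -1.0]
width: 0.0521
grip_force: 0.0
```

Emit:
arm_command:
  offset:
    - [-20,-14,0]
    - [-40,-28,0]
    - [-40,-28,0]
    - [-40,-28,0]
    - [-40,-28,0]
  delta_rot:
    - [0,0,0]
    - [0,0,0]
    - [0,0,0]
    - [0,0,0]
    - [0,0,0]
  grip: 0

```text
time: 21.22
eef_pos: [0.511, 0.0166, 0.1277]
eef_rot: [0.573, 0.819, 0.0, 0.001]
contact_force: [0.5, -0.4, -0.5]
width: 0.0851
grip_force: 0.0
```

Emit:
arm_command:
  offset:
    - [-40,-28,0]
    - [-40,-28,0]
    - [-40,-28,0]
    - [-40,-28,0]
    - [-15,-10,0]
  delta_rot:
    - [0,0,0]
    - [0,0,0]
    - [0,0,0]
    - [0,0,0]
    - [0,0,0]

```text
time: 21.85
eef_pos: [0.456, -0.1905, 0.1277]
eef_rot: [0.575, 0.818, 0.0, 0.001]
contact_force: [0.1, 0.1, 0.1]
width: 0.0856
grip_force: 0.0
```

Emit:
arm_command:
  offset:
    - [-7,-5,0]
    - [0,0,0]
    - [0,0,0]
    - [0,0,0]
    - [0,0,0]
  delta_rot:
    - [0,0,0]
    - [0,0,0]
    - [0,0,0]
    - [0,0,0]
    - [0,0,0]

```text
time: 22.48
eef_pos: [0.4542, -0.1958, 0.1268]
eef_rot: [0.573, 0.819, 0.0, -0.0]
contact_force: [0.1, 0.5, -0.3]
width: 0.0857
grip_force: 0.0
```

```bash
python3 - <<'E'
from h import *
f=grab_frame("wrist");s=state();print(s["time"],s["eef_pos"],s["eef_rot"],s["width"],s["grip_force"])
for n,c,b,a in blobs(f["pixels"]):print(n,c.round(1),b,a,ray(f,*c,.045).round(4))
E
```

```text
22.525 [ 0.45411648 -0.19594874  0.12674662] [ 5.73271171e-01  8.19365703e-01  5.51118948e-05 -8.19324788e-05] 0.08530053426019774 0.0
red [596.9 307.9] (54, 52) 1478.0 [ 0.6915 -0.1985  0.045 ]
yel [630.   17.2] (21, 38) 632.5 [ 0.5928 -0.0123  0.045 ]
green [451.4 127.1] (83, 104) 4180.5 [ 0.5182 -0.1109  0.045 ]
blue [318.6 207.9] (46, 45) 1551.0 [ 0.4528 -0.1962  0.045 ]
```

Emit:
arm_command:
  offset:
    - [0,-1.2,20]
    - [0,0,35]
    - [0,0,35]
    - [0,0,20]
    - [0,0,7.5]
  delta_rot:
    - [0,0,0]
    - [0,0,0]
    - [0,0,0]
    - [0,0,0]
    - [0,0,0]

```text
time: 23.15
eef_pos: [0.4519, -0.1961, 0.0081]
eef_rot: [0.574, 0.819, -0.0, -0.001]
contact_force: [-0.2, 0.8, 0.6]
width: 0.0854
grip_force: 0.0
```

Emit:
arm_command:
  offset:
    - [0,0,0]
    - [0,0,0]
    - [0,0,0]
    - [0,0,0]
    - [0,0,0]
  delta_rot:
    - [0,0,0]
    - [0,0,0]
    - [0,0,0]
    - [0,0,0]
    - [0,0,0]
  grip: 255

```text
time: 23.78
eef_pos: [0.4538, -0.1974, 0.0103]
eef_rot: [0.574, 0.819, 0.0, 0.001]
contact_force: [-0.6, -0.0, 5.3]
width: 0.031
grip_force: 39.4
```

Emit:
arm_command:
  offset:
    - [0,0,0]
    - [0,0,0]
    - [0,0,-5]
    - [0,0,-10]
    - [0,0,-20]
  delta_rot:
    - [0,0,0]
    - [0,0,0]
    - [0,0,0]
    - [0,0,0]
    - [0,0,0]

```text
time: 24.4
eef_pos: [0.4519, -0.1962, 0.0443]
eef_rot: [0.574, 0.819, -0.0, -0.001]
contact_force: [-0.8, -0.2, -0.8]
width: 0.0309
grip_force: 39.7
```

Emit:
arm_command:
  offset:
    - [0,0,-25]
    - [0,0,-25]
    - [0,0,-25]
    - [0,0,0]
    - [0,0,0]
  delta_rot:
    - [0,0,0]
    - [0,0,0]
    - [0,0,0]
    - [0,0,0]
    - [0,0,0]

```text
time: 25.02
eef_pos: [0.4524, -0.1966, 0.1186]
eef_rot: [0.574, 0.819, 0.0, -0.0]
contact_force: [-0.1, 0.2, -0.3]
width: 0.0311
grip_force: 39.7
```

Emit:
arm_command:
  offset:
    - [25,14,0]
    - [45,26,0]
    - [45,26,0]
    - [45,26,0]
    - [45,26,0]
  delta_rot:
    - [0,0,0]
    - [0,0,0]
    - [0,0,0]
    - [0,0,0]
    - [0,0,0]

```text
time: 25.65
eef_pos: [0.4926, 0.0378, 0.1178]
eef_rot: [0.574, 0.819, -0.001, -0.001]
contact_force: [0.9, -0.7, -1.5]
width: 0.031
grip_force: 39.8
```

Emit:
arm_command:
  offset:
    - [45,26,0]
    - [45,26,0]
    - [45,26,0]
    - [45,26,0]
    - [35,21,0]
  delta_rot:
    - [0,0,0]
    - [0,0,0]
    - [0,0,0]
    - [0,0,0]
    - [0,0,0]

```text
time: 26.28
eef_pos: [0.5366, 0.2827, 0.1173]
eef_rot: [0.573, 0.819, -0.001, -0.001]
contact_force: [0.1, -0.6, -1.4]
width: 0.0308
grip_force: 39.8
```

Emit:
arm_command:
  offset:
    - [15.5,9.5,0]
    - [0,0,0]
    - [0,0,0]
    - [0,0,0]
    - [0,0,0]
  delta_rot:
    - [0,0,0]
    - [0,0,0]
    - [0,0,0]
    - [0,0,0]
    - [0,0,0]

```text
time: 26.9
eef_pos: [0.5413, 0.2977, 0.1195]
eef_rot: [0.574, 0.819, -0.0, 0.0]
contact_force: [0.3, 0.6, -1.9]
width: 0.0308
grip_force: 39.9
```

```bash
python3 - <<'E'
from h import *
f=grab_frame("wrist");cv2.imwrite("pics/w5.png",f["pixels"]);s=state();print(s["time"],s["eef_pos"],s["eef_rot"],s["width"],s["grip_force"])
for n,c,b,a in blobs(f["pixels"]):print(n,c.round(1),b,a,ray(f,*c,.008).round(4))
E
```

```text
26.95 [0.54134986 0.29796482 0.11952492] [5.74081926e-01 8.18797859e-01 7.10382268e-05 4.77894920e-05] 0.030893300624975983 39.88034248352051
yel [224.7 202.2] (70, 70) 2637.0 [0.4683 0.2668 0.008 ]
green [231.7 271.4] (44, 43) 1177.0 [0.4908 0.2074 0.008 ]
blue [320.6 291.3] (82, 74) 3141.0 [0.5711 0.2154 0.008 ]
```

View pics/w5.png

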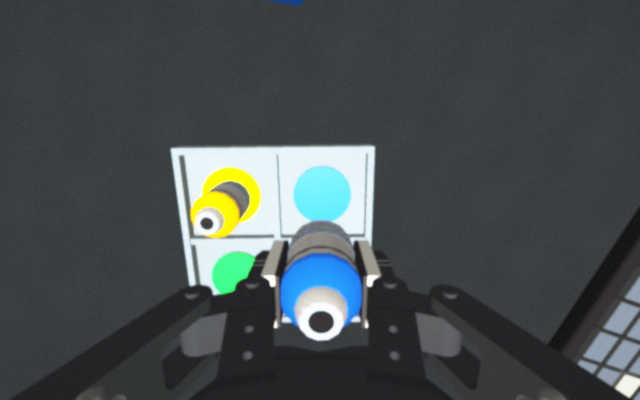

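Blue hangs straight over its pad at (322,193), and yellow stands upright on its own at (222,210). I'll lower blue.

Emit:
arm_command:
  offset:
    - [1.2,1.2,25]
    - [0,0,35]
    - [0,0,22]
    - [0,0,10]
    - [0,0,4]
  delta_rot:
    - [0,0,0]
    - [0,0,0]
    - [0,0,0]
    - [0,0,0]
    - [0,0,0]

```text
time: 27.58
eef_pos: [0.542, 0.3002, 0.0233]
eef_rot: [0.574, 0.819, 0.0, -0.0]
contact_force: [-0.3, 0.0, -1.0]
width: 0.0311
grip_force: 39.9
```

Emit:
arm_command:
  offset:
    - [0,0,2]
    - [0,0,1]
    - [0,0,1]
    - [0,0,1]
    - [0,0,0.5]
  delta_rot:
    - [0,0,0]
    - [0,0,0]
    - [0,0,0]
    - [0,0,0]
    - [0,0,0]

```text
time: 28.2
eef_pos: [0.5422, 0.3004, 0.0184]
eef_rot: [0.574, 0.819, 0.0, 0.0]
contact_force: [-1.8, -0.9, 4.8]
width: 0.031
grip_force: 40.2
```

Emit:
arm_command:
  offset:
    - [0,0,0.5]
    - [0,0,0.5]
    - [0,0,0]
    - [0,0,0]
    - [0,0,0]
  delta_rot:
    - [0,0,0]
    - [0,0,0]
    - [0,0,0]
    - [0,0,0]
    - [0,0,0]

```text
time: 28.82
eef_pos: [0.5421, 0.3005, 0.0183]
eef_rot: [0.574, 0.819, 0.0, 0.0]
contact_force: [-2.9, -0.6, 8.5]
width: 0.0311
grip_force: 40.7
```

Emit:
arm_command:
  offset:
    - [0,0,0]
    - [0,0,0]
    - [0,0,0]
    - [0,0,0]
    - [0,0,0]
  delta_rot:
    - [0,0,0]
    - [0,0,0]
    - [0,0,0]
    - [0,0,0]
    - [0,0,0]
  grip: 100

```text
time: 29.45
eef_pos: [0.5419, 0.3003, 0.0167]
eef_rot: [0.574, 0.819, -0.0, -0.0]
contact_force: [-0.6, 0.1, -0.2]
width: 0.0516
grip_force: 0.0
```

Emit:
arm_command:
  offset:
    - [0,0,-10]
    - [0,0,-20]
    - [0,0,-25]
    - [0,0,-30]
    - [0,0,-25]
  delta_rot:
    - [0,0,0]
    - [0,0,0]
    - [0,0,0]
    - [0,0,0]
    - [0,0,0]

```text
time: 30.08
eef_pos: [0.5424, 0.3005, 0.1289]
eef_rot: [0.574, 0.819, 0.001, 0.0]
contact_force: [-0.2, -0.4, 0.2]
width: 0.0521
grip_force: 0.0
```

Emit:
arm_command:
  offset:
    - [-30,-8,0]
    - [-50,-12,0]
    - [-50,-12,0]
    - [-50,-12,0]
    - [-50,-12,0]
  delta_rot:
    - [0,0,0]
    - [0,0,0]
    - [0,0,0]
    - [0,0,0]
    - [0,0,0]
  grip: 0

```text
time: 30.7
eef_pos: [0.5684, 0.0634, 0.1278]
eef_rot: [0.574, 0.819, 0.0, 0.001]
contact_force: [1.2, -0.0, 0.6]
width: 0.0852
grip_force: 0.0
```

Emit:
arm_command:
  offset:
    - [-50,-12,0]
    - [-50,-12,0]
    - [-50,-12,0]
    - [-50,-12,0]
    - [-50,-12,0]
  delta_rot:
    - [0,0,0]
    - [0,0,0]
    - [0,0,0]
    - [0,0,0]
    - [0,0,0]

```text
time: 31.32
eef_pos: [0.5974, -0.1922, 0.1278]
eef_rot: [0.574, 0.819, 0.0, 0.001]
contact_force: [0.4, -0.0, -0.0]
width: 0.0855
grip_force: 0.0
```

Emit:
arm_command:
  offset:
    - [-50,-12,0]
    - [-35,-10,0]
    - [-15,-5,0]
    - [0,0,0]
    - [0,0,0]
  delta_rot:
    - [0,0,0]
    - [0,0,0]
    - [0,0,0]
    - [0,0,0]
    - [0,0,0]

```text
time: 31.95
eef_pos: [0.6059, -0.292, 0.1269]
eef_rot: [0.573, 0.82, 0.0, -0.0]
contact_force: [0.6, -0.2, 0.1]
width: 0.0849
grip_force: 0.0
```

```bash
python3 - <<'E'
from h import *
f=grab_frame("wrist");s=state();print(s["time"],s["eef_pos"],s["eef_rot"],s["width"],s["grip_force"])
for n,c,b,a in blobs(f["pixels"]):print(n,c.round(1),b,a,ray(f,*c,.045).round(4))
E
```

```text
32.0 [ 0.60595196 -0.29181538  0.12695155] [ 5.72846581e-01  8.19662502e-01  2.42279471e-04 -3.44774111e-04] 0.08524340770566584 0.0
red [487.8 174.7] (80, 100) 3474.5 [ 0.709  -0.2278  0.045 ]
green [319.3 213.2] (45, 43) 1453.5 [ 0.6064 -0.296   0.045 ]
```

Emit:
arm_command:
  offset:
    - [-3,-1,20]
    - [0,0,35]
    - [0,0,35]
    - [0,0,20]
    - [0,0,7.5]
  delta_rot:
    - [0,0,0]
    - [0,0,0]
    - [0,0,0]
    - [0,0,0]
    - [0,0,0]

```text
time: 32.62
eef_pos: [0.605, -0.2946, 0.0078]
eef_rot: [0.573, 0.82, 0.0, -0.002]
contact_force: [-0.6, 0.3, 1.2]
width: 0.0852
grip_force: 0.0
```

Emit:
arm_command:
  offset:
    - [0,0,0]
    - [0,0,0]
    - [0,0,0]
    - [0,0,0]
    - [0,0,0]
  delta_rot:
    - [0,0,0]
    - [0,0,0]
    - [0,0,0]
    - [0,0,0]
    - [0,0,0]
  grip: 255

```text
time: 33.25
eef_pos: [0.607, -0.2973, 0.0107]
eef_rot: [0.574, 0.819, 0.0, 0.001]
contact_force: [0.3, 0.4, 5.9]
width: 0.0312
grip_force: 39.9
```

Emit:
arm_command:
  offset:
    - [0,0,0]
    - [0,0,0]
    - [0,0,-5]
    - [0,0,-10]
    - [0,0,-20]
  delta_rot:
    - [0,0,0]
    - [0,0,0]
    - [0,0,0]
    - [0,0,0]
    - [0,0,0]

```text
time: 33.88
eef_pos: [0.6047, -0.2961, 0.0435]
eef_rot: [0.574, 0.819, -0.0, -0.002]
contact_force: [1.2, 0.7, -1.1]
width: 0.0312
grip_force: 39.7
```

Emit:
arm_command:
  offset:
    - [0,0,-25]
    - [0,0,-25]
    - [0,0,-25]
    - [0,0,0]
    - [0,0,0]
  delta_rot:
    - [0,0,0]
    - [0,0,0]
    - [0,0,0]
    - [0,0,0]
    - [0,0,0]

```text
time: 34.5
eef_pos: [0.6055, -0.2966, 0.1182]
eef_rot: [0.574, 0.819, -0.0, -0.001]
contact_force: [0.1, 0.1, -1.8]
width: 0.0311
grip_force: 39.7
```

Emit:
arm_command:
  offset:
    - [30,4,0]
    - [50,7,0]
    - [50,7,0]
    - [50,7,0]
    - [50,7,0]
  delta_rot:
    - [0,0,0]
    - [0,0,0]
    - [0,0,0]
    - [0,0,0]
    - [0,0,0]

```text
time: 35.12
eef_pos: [0.5556, -0.0679, 0.1176]
eef_rot: [0.574, 0.819, -0.0, -0.001]
contact_force: [0.2, 0.4, -2.3]
width: 0.0313
grip_force: 39.8
```

Emit:
arm_command:
  offset:
    - [50,7,0]
    - [50,7,0]
    - [50,7,0]
    - [50,7,0]
    - [50,5,0]
  delta_rot:
    - [0,0,0]
    - [0,0,0]
    - [0,0,0]
    - [0,0,0]
    - [0,0,0]

```text
time: 35.75
eef_pos: [0.5013, 0.1778, 0.1178]
eef_rot: [0.574, 0.819, -0.001, -0.001]
contact_force: [1.4, -0.3, -1.5]
width: 0.0311
grip_force: 39.8
```

Emit:
arm_command:
  offset:
    - [20,2.5,0]
    - [6.5,1,0]
    - [0,0,0]
    - [0,0,0]
    - [0,0,0]
  delta_rot:
    - [0,0,0]
    - [0,0,0]
    - [0,0,0]
    - [0,0,0]
    - [0,0,0]

```text
time: 36.38
eef_pos: [0.4975, 0.2017, 0.1192]
eef_rot: [0.574, 0.819, -0.0, 0.0]
contact_force: [-0.2, -0.6, -1.8]
width: 0.0309
grip_force: 39.8
```

```bash
python3 - <<'E'
from h import *
f=grab_frame("wrist");cv2.imwrite("pics/w6.png",f["pixels"]);s=state();print(s["time"],s["eef_pos"],s["eef_rot"],s["width"],s["grip_force"])
for n,c,b,a in blobs(f["pixels"]):print(n,c.round(1),b,a,ray(f,*c,.008).round(4))
E
```

```text
36.425 [0.49745529 0.20181317 0.11930836] [5.74169299e-01 8.18736597e-01 2.64171674e-05 3.25380047e-05] 0.030888886916611562 39.751120805740356
red [419.1 198.7] (73, 64) 2519.5 [0.574  0.2281 0.008 ]
yel [320.5  99.3] (62, 64) 2980.0 [0.4713 0.2738 0.008 ]
green [320.6 290.8] (82, 73) 3109.0 [0.527 0.12  0.008]
green [322.2 200.3] (54, 40) 1483.5 [0.4996 0.1997 0.008 ]
blue [434.8  95.2] (69, 55) 2280.0 [0.5511 0.3058 0.008 ]
```

View pics/w6.png

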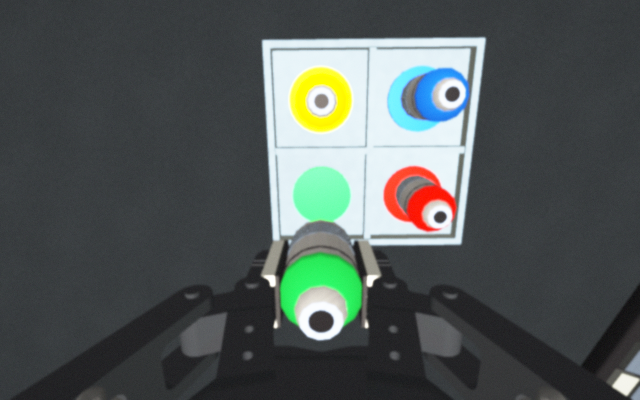

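Yellow (321,100), blue (435,95) and red (419,199) all stand upright on their pads, and green hangs over its pad at (322,194). I'll lower it with the same small correction.

Emit:
arm_command:
  offset:
    - [1.2,0.8,25]
    - [0,0,35]
    - [0,0,22]
    - [0,0,10]
    - [0,0,4]
  delta_rot:
    - [0,0,0]
    - [0,0,0]
    - [0,0,0]
    - [0,0,0]
    - [0,0,0]

```text
time: 37.05
eef_pos: [0.4977, 0.2038, 0.0232]
eef_rot: [0.574, 0.819, -0.0, -0.0]
contact_force: [0.7, -0.5, -1.1]
width: 0.0309
grip_force: 39.8
```

Emit:
arm_command:
  offset:
    - [0,0,2]
    - [0,0,1]
    - [0,0,1]
    - [0,0,1]
    - [0,0,0.5]
  delta_rot:
    - [0,0,0]
    - [0,0,0]
    - [0,0,0]
    - [0,0,0]
    - [0,0,0]

```text
time: 37.67
eef_pos: [0.4978, 0.2041, 0.0186]
eef_rot: [0.574, 0.819, 0.0, 0.0]
contact_force: [-2.2, -0.7, 8.8]
width: 0.0307
grip_force: 40.5
```

Emit:
arm_command:
  offset:
    - [0,0,0.5]
    - [0,0,0]
    - [0,0,0]
    - [0,0,0]
    - [0,0,0]
  delta_rot:
    - [0,0,0]
    - [0,0,0]
    - [0,0,0]
    - [0,0,0]
    - [0,0,0]

```text
time: 38.3
eef_pos: [0.4978, 0.2041, 0.0186]
eef_rot: [0.574, 0.819, 0.0, 0.0]
contact_force: [-2.6, -0.6, 8.7]
width: 0.031
grip_force: 40.8
```

Emit:
arm_command:
  offset:
    - [0,0,0]
    - [0,0,0]
    - [0,0,0]
    - [0,0,0]
    - [0,0,0]
  delta_rot:
    - [0,0,0]
    - [0,0,0]
    - [0,0,0]
    - [0,0,0]
    - [0,0,0]
  grip: 100

```text
time: 38.92
eef_pos: [0.4975, 0.204, 0.0172]
eef_rot: [0.574, 0.819, -0.0, -0.0]
contact_force: [-0.2, -0.2, 0.4]
width: 0.0518
grip_force: 0.0
```

Emit:
arm_command:
  offset:
    - [0,0,-10]
    - [0,0,-20]
    - [0,0,-30]
    - [0,0,-40]
    - [0,0,-40]
  delta_rot:
    - [0,0,0]
    - [0,0,0]
    - [0,0,0]
    - [0,0,0]
    - [0,0,0]

```text
time: 39.55
eef_pos: [0.4973, 0.2039, 0.1592]
eef_rot: [0.574, 0.819, 0.0, 0.0]
contact_force: [0.6, 0.6, 0.3]
width: 0.0522
grip_force: 0.0
```

Emit:
arm_command:
  offset:
    - [-30,0,0]
    - [-30,0,0]
    - [-20,0,0]
    - [0,0,0]
    - [0,0,0]
  delta_rot:
    - [0,0,0]
    - [0,0,0]
    - [0,0,0]
    - [0,0,0]
    - [0,0,0]

```text
time: 40.17
eef_pos: [0.5245, 0.1293, 0.1573]
eef_rot: [0.574, 0.819, 0.0, -0.0]
contact_force: [-0.2, 0.3, 0.2]
width: 0.0521
grip_force: 0.0
```

```bash
python3 - <<'E'
from h import *
f=grab_frame("wrist");s=state();print(s["time"],s["eef_pos"],s["width"])
g=grab_frame("top")
cv2.imwrite("pics/end.png",np.vstack([cv2.resize(f["pixels"],(480,300)),cv2.resize(g["pixels"][140:270,150:460],(480,201))]))
h=cv2.cvtColor(f["pixels"],cv2.COLOR_BGR2HSV)
for n,c,b,a in blobs(f["pixels"]):print(n,c.round(1),b,a)
for n,p in dict(red=(.5681,.2285),yel=(.4719,.2732),blue=(.5423,.299),green=(.4978,.203)).items():print(n,"nose should be",np.round(proj(f,[*p,.068]),1),"foot",np.round(proj(f,[*p,.008]),1))
E
```

```text
40.225 [0.52441879 0.12946239 0.15721163] 0.05175666561733312
red [411.5  96.1] (66, 56) 2713.5
yel [351.5 339.6] (37, 21) 544.5
yel [319.7  14.4] (58, 35) 1501.0
green [455.1 379.8] (39, 43) 1063.5
green [321.5  94.1] (44, 47) 1540.0
red nose should be [429.6  96.1] foot [407.   98.8]
yel nose should be [320.2 -30.2] foot [320.4   1.1]
blue nose should be [440.6 -30.6] foot [413.8   0.8]
green nose should be [320.8  96. ] foot [320.8  98.7]
```

View pics/end.png

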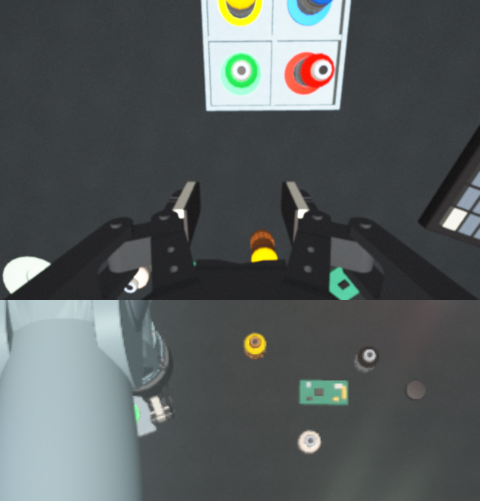

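Green (322,94) and red (nose at about (429,93)) sit within about 2 mm of the positions expected for upright, centred lenses. Yellow and blue stand on their pads, and white, black and the brown look-alike are in place. The gripper touches nothing, so I'm handing in.

```bash
python3 -c "
from cell import *
print(sign_off())"
```

```text
the job is handed in; nothing more can be done
None
```

I set all four objectives upright on the pads of their own colours, left the white, black and brown look-alikes where they were, and handed the job in at about 40 s; the sign-off returned no verdict.

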